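Lay out the lens-change set on the microscope bench

ROBOT

A 6-joint arm with a two-finger parallel gripper is mounted at the origin on the work surface. World frame = base frame: x ahead of the robot, y to its left, z up, the work surface at z = 0. Lengths are in m, angles in rad, forces in N, time in s.
With the tool pointing down it reaches from about 0.375 to 0.9 m from the base axis. Payload 3.1 kg.
Tool frame: the origin (TCP) lies midway between the tips of the shut fingers; the grasp point (between the pads) lies 19 mm behind it; z points along the fingers, y is the line along which they close (so a half turn about z gives the same grasp; the last joint's range is limited). The gripper opens to 85 mm and grips with 20 to 120 N. Pads are 22 mm wide; open, the fingers measure 114 mm over their backs; the gripper's body (76 mm by 85 mm) begins 54 mm behind the grasp point. The pads swing forward as they close: fully open they stand 13 mm farther back than shut.
Start: joints at [-1.409, 0.527, 1.433, -0, 1.181, -0.178], TCP at [0.208, -0.589, 0.231] pointing down, gripper open.
Joint ranges: [-3.08, 3.08], [-0.75, 2.2], [0.22, 2.44], [-1.43, 4.57], [0, 2.65], [-2.85, 2.85]. Speed limits (rad/s): [2.79, 2.79, 3.14, 3.14, 3.14, 3.14].

INTERFACE

Orientations are given as a unit quaternion [x, y, z, w].
In Python, from station import manip gives the robot as it stands.
- The arm moves only by the tool drive_tool, never from a script. Its argument "motion" is a list that holds one entry, the list of rows, each a list of 5 numbers: the finger opening in mm, from 0 to 85.4, then the shift along the tool's x, y, z in units of 30 mm (1.0 is 30 mm), then the turn about the tool's z in units of 8 degrees (1.0 is 8 degrees). In form: [[[fingers, x, y, z, yaw], ...]]. A call has 1 to 10 rows; each row is the pose to reach, as a shift and turn from the pose commanded when the call began, along the tool's axes at that moment; what a row does not reach only later rows make up. A row lasts 1/10 s, in which the tool goes at most 50 mm and 8.59 degrees, less where a joint would pass 70% of its speed; a pose out of reach is approached as far as the arm can. A call with a gripper value outside its range is refused whole. The fingers move at their own pace and stop on an object; "squeeze" is the grip in N (left out, the last holds). Time passes only in rows, so rows that repeat a pose let the fingers close. It gives the time, the measured TCP pose, the force, the opening and the grip force at its end, in the units of the state.
- manip.sense(): the state, without advancing time (a new reading comes with each control period).
- manip.snapshot(name): name is "scene" or "top"; returns the picture (480x640x3 uint8, red, green, blue); there is no depth.
- manip.camera_model(name): a dict with "fov_y" (degrees; the focal length in pixels is half the picture's height over the tangent of half this angle, whatever the lens; pixels are square), "cx", "cy" (the principal point, pixels), "origin" and "orientation" of the camera in the world. Camera axes: x right, y up, looking along -z (the intrinsics and any distortion apply to the point x, -y, -z); pixel columns grow to the right and rows downward; lengths in m; the calibration is good to about 2 mm. A picture is of the moment at which its call begins. camera_model takes no time and is no camera call.
- manip.sign_off(): hands the job in; it is judged then, once.
The state is a dict: "t": time; "q": joint angles; "qd": joint speeds; "tau": joint torques, N m; "tcp_pos": TCP position; "tool_rot": TCP orientation; "force": force on the tool from outside, world axes, zero at the start; "ft_torque": the same for the moment, N m; "finger_gap": opening from 0.0 (shut) to 1.0 (fully open); "gripper_force": force on a finger pad.
Only numpy, scipy, OpenCV 4.12 (cv2) and the standard library are available. Lean on these libraries where they do the work, as an engineer would, in place of code of your own. Each camera call takes 0.05 s, during which the arm holds its last target. There are 200 camera calls.

TASK

Lay out the lens set on the mat: stand the short objective in the cup next to the slide box, the long objective in the cup at the far end of the row, the eyepiece in the cup between them, and the filter cube in the middle of the slide box's lid, all upright. Last of all, when those four are in place, put the dust cap flat and centred on top of the eyepiece. Set the parts down rather than dropping them, and leave the glass dish where it is.

Things in the scene. Friction and masses are not known exactly. Their poses are not given: they have to be found in the camera images.
- short_objective: Short microscope objective: steel barrel, diameter 32 and straight up to 29 mm, then a cone to a small nose; 40 high; about 120 g. Loose, standing on the table, nose up. Origin: centre of its underside; z up along its axis.
- long_objective: Long microscope objective: steel barrel with a thin white ring, diameter 30 and straight up to 52 mm, then a cone to a small nose; 68 high; about 180 g. Loose, standing on the table, nose up. Origin: centre of its underside; z up along its axis.
- eyepiece: Microscope eyepiece: bright tube of diameter 34 below (0 to 22 mm up), wider black head of diameter 40 above (24 to 48 mm up) with a flat top holding a pale lens; 48 high; about 150 g. Loose, standing on its tube. Origin: centre of its underside; z up along its axis.
- filter_cube: Filter cube: black block 40 (its x) x 34 (its y) x 36 high with round amber windows on its top and two x faces; about 100 g. Loose, on the table, upright, its x axis within 0.4 rad of world x. Origin: centre of its underside; z up.
- dust_cap: Dust cap: flat black plastic disc with a thin grey circle on top, diameter 46, 13 high, solid, with two thin grey grooves round its edge; about 30 g. Loose, lying flat on the table. It simply rests on the flat top of the eyepiece. Origin: centre of its underside; z up.
- cup_a: One of three identical low round aluminium cups standing in a row (straight within 6 mm), 75 mm apart (give or take 8), on a dark rubber mat; fixed. Outer diameter 60, rim 8 high, inner diameter 52, inner floor 3 above the origin, which is the centre of its underside (on the mat, 2 mm above the table). Which of the three names is at which place in the row changes.
- cup_b: One of three identical low round aluminium cups standing in a row (straight within 6 mm), 75 mm apart (give or take 8), on a dark rubber mat; fixed. Outer diameter 60, rim 8 high, inner diameter 52, inner floor 3 above the origin, which is the centre of its underside (on the mat, 2 mm above the table). Which of the three names is at which place in the row changes.
- cup_c: One of three identical low round aluminium cups standing in a row (straight within 6 mm), 75 mm apart (give or take 8), on a dark rubber mat; fixed. Outer diameter 60, rim 8 high, inner diameter 52, inner floor 3 above the origin, which is the centre of its underside (on the mat, 2 mm above the table). Which of the three names is at which place in the row changes.
- slidebox: Slide box: closed flat white plastic box with a dark seam round its sides, 98 (its x, across the row of cups) x 76 (its y, along the row) x 32 high, with a flat lid; fixed on the mat at one end of the row (either end), centre about 100 mm from the nearest cup's centre. Origin: centre of its underside, 2 mm above the table; its lid's top is 32 above the origin.
- dish: Covered round dish of greenish glass with a white edge, diameter 62, 19 high, loose, on the mat at the other end of the row from the slide box, centre about 100 mm from the nearest cup's centre. Not part of the job: leave it where it is. Origin: centre of its underside.

How it is judged:
By the outcome, as a careful person would: the job done as asked, in the order asked, and still so for the second after the job is handed in, with the robot touching nothing.
It also fails if it takes over 109 s, if anything falls off the work surface, if the arm or the gripper's body presses on something with over 40 N, if the wrist force passes 120 N, or if a joint passes its speed limit or range.

## Working session

There is one attempt and no reset: what is moved stays moved. The work goes in short steps, Python scripts to look and compute and a tool call to move; the robot and the scene stay as the last step left them, time stands still between calls to the robot, and variables do not carry over. Pictures are saved under pics/ and viewed, at most 14 in all, crops included, and the job is handed in when it is done.

Besides the shell and the picture viewer there is one more tool, called after ">>>" in YAML: its name, and indented under it one key for each argument. drive_tool: Moves the arm, as the interface text tells. Its arguments: {"type":"object","properties":{"motion":{"type":"array","items":{"type":"array","items":{"type":"array","items":{"type":"number"}}}},"squeeze":{"type":"number"}},"required":["motion"]}

```bash
mkdir -p pics
python3 - <<'E'
from station import manip
import cv2
for n in("scene","top"):
    im=manip.snapshot(n); cv2.imwrite(f"pics/{n}0.png",im[:,:,::-1]); print(n,manip.camera_model(n))
print(manip.sense())
E
```

```text
scene {'fov_y': 52.79348699470345, 'cx': 310.3834557871797, 'cy': 240.7653337230199, 'origin': array([0.96359259, 0.28786044, 0.68933782]), 'orientation': array([0.15564295, 0.30144039, 0.83202879, 0.43890438])}
top {'fov_y': 47.76950395048584, 'cx': 314.5598945715373, 'cy': 253.30832891167788, 'origin': array([ 0.48855699, -0.01083069,  0.79123369]), 'orientation': array([-0.05328448,  0.02205545,  0.70847858, -0.70337218])}
{'t': 0.1, 'q': array([-1.40951222e+00,  5.28373189e-01,  1.43376112e+00, -2.15889497e-07,
        1.18140927e+00, -1.78490213e-01]), 'qd': array([ 0.00020745, -0.00081972, -0.00386812, -0.00117619, -0.00049911,
       -0.00162449]), 'tau': array([-1.40701554e-04, -4.43303239e+01, -1.78587109e+01, -1.67731828e-04,
        3.91122478e-03, -3.66929356e-06]), 'tcp_pos': array([ 0.20822579, -0.58861671,  0.23043563]), 'tool_rot': array([ 9.85603375e-01,  1.69071096e-01,  8.29204944e-06, -9.75429504e-04]), 'force': array([0.15304634, 0.04286828, 0.43331708]), 'ft_torque': array([-0.01414698, -0.02045403,  0.00578704]), 'gripper_force': 0.0, 'finger_gap': 1.000362392093424}
```

View pics/scene0.png

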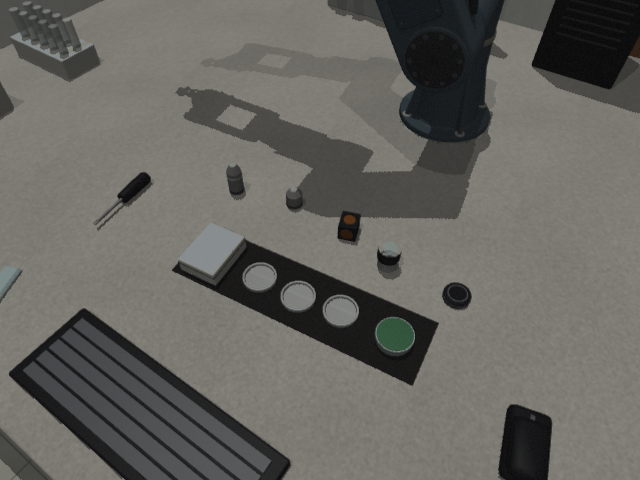

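View pics/top0.png

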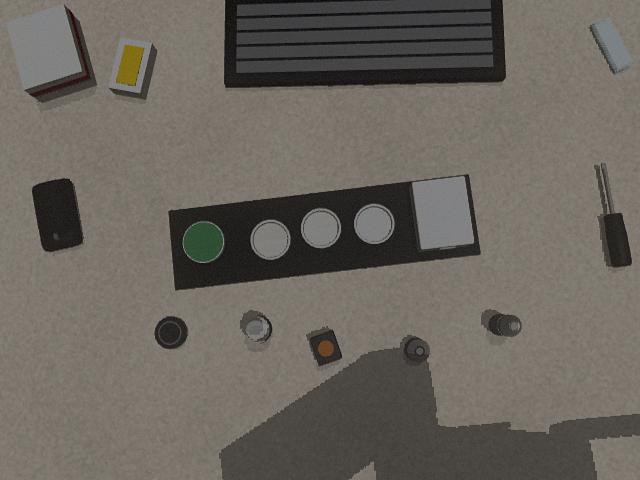

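The scene view shows the white box at (213,252), then cups at (260,277), (298,296) and (341,311), and the green dish at (395,336). The loose parts are the long objective (235,180), short objective (293,198), cube (349,226), eyepiece (389,255) and cap (457,295). In the top view the box is at (443,213), the cups at (374,224), (321,229) and (270,240), and the dish at (203,242). The parts there are long (505,325), short (416,350), cube (325,347), eyepiece (257,327) and cap (171,332).

```bash
cat > h.py <<'E'
import numpy as np, cv2
from scipy.spatial.transform import Rotation as R
from station import manip
def cam(n):
    c=manip.camera_model(n); return c['origin'],R.from_quat(c['orientation']),240/np.tan(np.radians(c['fov_y']/2)),c['cx'],c['cy']
def ray(n,p):
    o,r,f,cx,cy=cam(n); d=r.apply([(p[0]-cx)/f,-(p[1]-cy)/f,-1]); return o,d/np.linalg.norm(d)
def plane(n,p,z):
    o,d=ray(n,p); return o+d*(z-o[2])/d[2]
def tri(a,b):  # top px, scene px -> point, gap
    (o1,d1),(o2,d2)=ray('top',a),ray('scene',b)
    s=np.linalg.lstsq(np.c_[d1,-d2],o2-o1,rcond=None)[0]
    p,q=o1+s[0]*d1,o2+s[1]*d2; return (p+q)/2,np.linalg.norm(p-q)
def proj(n,P):
    o,r,f,cx,cy=cam(n); v=r.inv().apply(np.asarray(P)-o); return np.array([cx+f*v[0]/-v[2],cy-f*v[1]/-v[2]])
E
python3 - <<'E'
import cv2
t=cv2.imread('pics/top0.png');s=cv2.imread('pics/scene0.png')
def up(im,x,y,w,h,k): return cv2.resize(im[y:y+h,x:x+w],None,fx=k,fy=k,interpolation=cv2.INTER_CUBIC)
import numpy as np
# origins noted: montage of x4 tiles 40x40 (x5=200px)
def tiles(im,cs,n):
    T=[cv2.convertScaleAbs(up(im,x-20,y-20,40,40,6.5),alpha=1.7) for x,y in cs]
    cv2.imwrite(n,np.vstack([np.hstack(T[:3]),np.hstack(T[3:]+[T[0]*0]*(6-len(T)))]))
tiles(t,[(505,325),(416,350),(325,347),(257,327),(171,332)],'pics/t1.png')
tiles(s,[(235,180),(293,198),(349,226),(389,255),(457,295)],'pics/s1.png')
E
```

```text
(no output)
```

View pics/t1.png

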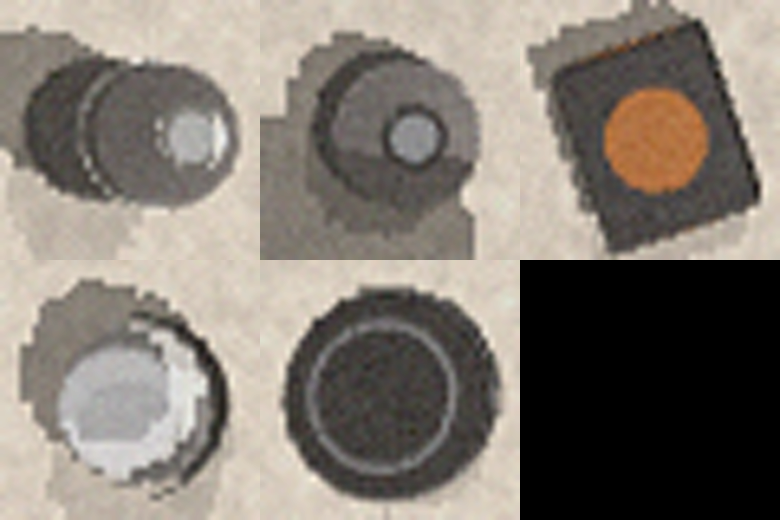

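View pics/s1.png

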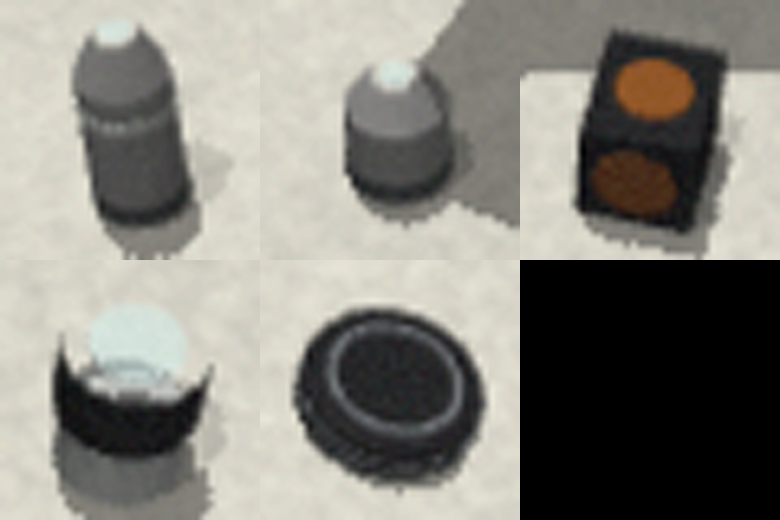

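The tiles show the nose tips, the cube's amber window, the eyepiece's lens disc (its top face is washed out) and the cap's grey circle. I'll triangulate those, then fit the cups and the lid from masks.

Run:
```python
from h import *
np.set_printoptions(precision=4,suppress=True)
g=.42
P={'long':((514.2,326.2),(232.7,165.1)),'short':((419.5,351.2),(293.8,189.4)),'cube':((325.9,348.5),(349.6,219.5)),'eye':((254.4,327.8),(390.1,247.3)),'cap':((169.8,332.8),(458.1,293.2))}
for k,(a,b) in P.items(): print(k,*tri(np.array(a)-g,np.array(b)-g))
c=[plane('top',np.array(p)/6.5+[305-g,327-g],.036)for p in((180,20),(240,200),(95,250),(35,72))]
for i in range(4): v=c[(i+1)%4]-c[i]; print('edge',np.linalg.norm(v),np.arctan2(v[1],v[0]))
print('centre',np.mean(c,0))
t=cv2.imread('pics/top0.png');s=cv2.imread('pics/scene0.png')
def blobs(im,roi,thr):
    x,y,w,h=roi; m=cv2.inRange(cv2.cvtColor(im,cv2.COLOR_BGR2GRAY)[y:y+h,x:x+w],thr,255)
    out=[]
    for k in cv2.findContours(m,cv2.RETR_EXTERNAL,cv2.CHAIN_APPROX_NONE)[0]:
        if cv2.contourArea(k)>300:
            k=k+np.array([x,y]); out.append(k)
    return out
for n,im,rois in(('top',t,[(245,200,160,70),(410,172,66,82)]),('scene',s,[(236,255,128,80),(175,218,75,70)])):
  for i,r in enumerate(rois):
    for th in(75,95):
      for k in blobs(im,r,th):
        if i==0: print(n,th,'cup',cv2.fitEllipse(k),cv2.contourArea(k))
        else: print(n,th,'box',cv2.minAreaRect(k),cv2.approxPolyDP(k,4,True)[:,0].tolist())
k=lambda im,x,y,w,h:cv2.resize(cv2.convertScaleAbs(im[y:y+h,x:x+w],alpha=1.5),None,fx=4,fy=4,interpolation=cv2.INTER_CUBIC)
cv2.imwrite('pics/b1.png',np.hstack([k(s,170,215,100,75),k(t,390,165,100,100)[:300]]))
```

```text
long [ 0.4687 -0.2386  0.0678] 0.00012610332768945768
short [ 0.4348 -0.1191  0.041 ] 0.00027235069428784464
cube [0.4383 0.008  0.0374] 0.00013947586720323028
eye [0.4672 0.1046 0.0538] 0.00047945062360674277
cap [0.4593 0.2334 0.0139] 0.0008418814008449737
edge 0.03964411513364064 -2.8250245353425174
edge 0.03238005618340625 1.8966452066502777
edge 0.0392575802591572 0.3249933004438335
edge 0.03271665401225547 -1.2331843000590204
centre [0.4392 0.0077 0.036 ]
top 75 cup ((270.0014953613281, 239.27133178710938), (38.97621536254883, 39.54436111450195), 30.827425003051758) 1209.0
top 75 cup ((320.4923095703125, 227.6825408935547), (39.344482421875, 39.4836311340332), 61.59382629394531) 1219.0
top 75 cup ((373.7679138183594, 223.51319885253906), (39.369380950927734, 39.89896011352539), 113.60138702392578) 1232.0
top 95 cup ((269.97393798828125, 239.29010009765625), (38.40323257446289, 39.183773040771484), 39.33833694458008) 1180.5
top 95 cup ((320.4901123046875, 227.8249969482422), (38.728118896484375, 39.198585510253906), 85.30598449707031) 1190.5
top 95 cup ((373.7608947753906, 223.5
[... 1428 characters left out ...]
1406), 96.03266906738281) 829.0
scene 95 cup ((297.7684631347656, 295.15911865234375), (28.471643447875977, 34.29197311401367), 86.18077850341797) 765.5
scene 95 cup ((259.2586669921875, 275.9833068847656), (26.46938705444336, 33.46455383300781), 80.74419403076172) 694.0
scene 95 cup ((340.1488952636719, 267.1837158203125), (27.888309478759766, 93.4515609741211), 103.26441192626953) 1361.0
scene 75 box ((211.99996948242188, 247.0), (73.99998474121094, 57.99999237060547), 0.0) [[175, 265], [179, 260], [212, 276], [244, 237], [249, 241], [249, 218], [175, 218]]
scene 95 box ((212.0, 246.5), (57.0, 74.0), 90.0) [[175, 264], [180, 260], [212, 275], [244, 237], [249, 240], [249, 218], [175, 218]]
```

View pics/b1.png

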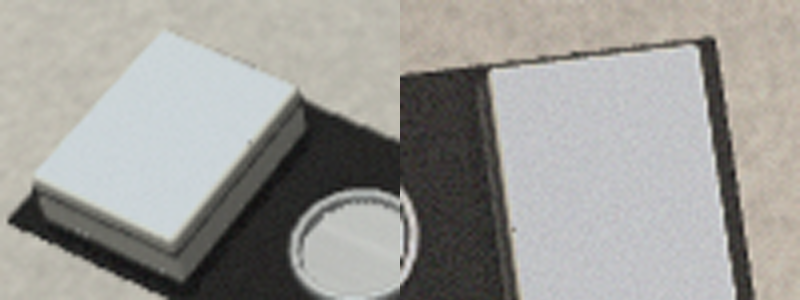

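The crop shows the lid's corners: scene (211,222), (245,238), (213,276) and (179,260), top (412.5,182.5) and (463.7,176). The eyepiece's height comes out 6 mm high, so its lens disc may be partly glare and needs checking against its dark outline.

Run:
```python
from h import *
np.set_printoptions(precision=4,suppress=True)
T=[(373.8,223.5),(320.5,227.8),(270,239.3)];S=[(259.25,276),(297.8,295.2),(340.4,309.9)]
for a,b in zip(T,S): print('cup',*tri(a,b),plane('top',a,.010))
# lid
c=np.array([(165,30),(300,92),(172,245),(35,182)])/4+[170-.4,215-.4]
h=np.c_[c,np.ones(4)]; x=np.cross(np.cross(h[0],h[2]),np.cross(h[1],h[3])); sc=x[:2]/x[2]
print('lid',sc,*tri((442.7,213.2),sc),plane('top',(442.7,213.2),.034),plane('scene',sc,.034))
a,b=plane('scene',c[0],.034),plane('scene',c[3],.034); print('lid edges',[np.linalg.norm(plane('scene',c[i],.034)-plane('scene',c[i-1],.034)) for i in range(4)])
# eyepiece
print('eye',plane('top',(254,327.4),.048),plane('scene',(389.7,246.9),.048))
t=cv2.imread('pics/top0.png');s=cv2.imread('pics/scene0.png')
out=[]
for n,im,(x,y) in(('top',t,(232,305)),('scene',s,(364,230))):
    k=12; u=cv2.resize(cv2.convertScaleAbs(im[y:y+46,x:x+33*1],alpha=1.3),None,fx=k,fy=k,interpolation=cv2.INTER_NEAREST)
    for C,col in(((.465,.104),(0,0,255)),((.468,.1045),(0,255,0))):
      for z,r in((.048,.02),(.024,.02),(0,.017)):
        pts=[(proj(n,(C[0]+r*np.cos(q),C[1]+r*np.sin(q),z))-[x,y]+.5)*k for q in np.linspace(0,6.28,50)]
        cv2.polylines(u,[np.int32(pts)],True,col,1)
    out.append(u)
cv2.imwrite('pics/e1.png',np.hstack(out))
```

```text
cup [ 0.6153 -0.063   0.0087] 0.00021606355931012863 [ 0.6151 -0.0628  0.01  ]
cup [0.6099 0.0147 0.0086] 6.962795664406052e-05 [0.6096 0.0147 0.01  ]
cup [0.5938 0.0888 0.0084] 0.00010291579155205886 [0.5935 0.0886 0.01  ]
lid [211.7182 248.7674] [ 0.6258 -0.159   0.0273] 3.1760382375617966e-05 [ 0.6246 -0.1577  0.034 ] [ 0.6293 -0.1545  0.034 ]
lid edges [np.float64(0.09740455111229933), np.float64(0.07466087093177533), np.float64(0.09479390589324604), np.float64(0.07104981936608558)]
eye [0.4672 0.1053 0.048 ] [0.4626 0.1032 0.048 ]
```

View pics/e1.png

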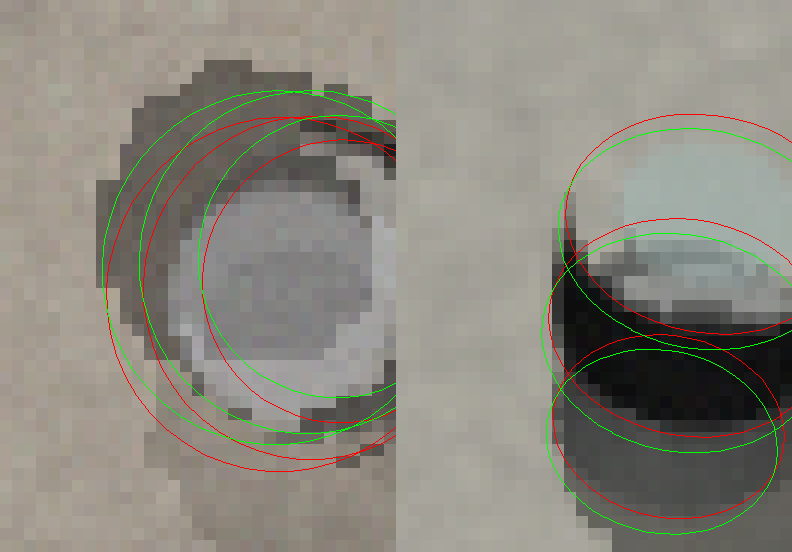

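The lid and eyepiece need a closer look later. The objectives are well fixed (noses at 0.0678 and 0.041, against 0.068 and 0.040 given), so I start with the long one.

```bash
cat > go.py <<'E'
import sys; from h import *
# usage: go.py x y z a  -> units from current pose (a = world angle of tool x; '-' keeps)
s=manip.sense(); r=R.from_quat(s['tool_rot']); p=s['tcp_pos']; X=r.apply([1,0,0]); a0=np.arctan2(X[1],X[0])
print('at',np.round(p,4),'a',round(a0,3),'t',round(s['t'],2),'F',np.round(s['force'],1),'gap',round(s['finger_gap']*85.4,1),'grip',round(s['gripper_force'],1),'q',np.round(s['q'],2))
for w in sys.argv[1:]:
    v=w.split(','); a=a0 if v[3]=='-' else float(v[3]); d=(a0-a+np.pi)%(2*np.pi)-np.pi
    print(w,'->',np.round(r.inv().apply(np.array(v[:3],float)-p)/.03,2),round(np.degrees(d)/8,2))
E
python3 go.py .4687,-.2386,.160,1.71 .4687,-.2386,.09,1.71
```

```text
at [ 0.2082 -0.5886  0.2304] a 0.34 t 0.1 F [0.2 0.  0.4] gap 85.4 grip 0.0 q [-1.41  0.53  1.43 -0.    1.18 -0.18]
.4687,-.2386,.160,1.71 -> [12.07 -8.1   2.37] -9.81
.4687,-.2386,.09,1.71 -> [12.07 -8.1   4.7 ] -9.81
```

>>> drive_tool:
  motion:
    - [[60,12.07,-8.1,2.37,-9.81],[60,12.07,-8.1,2.37,-9.81],[60,12.07,-8.1,2.37,-9.81],[60,12.07,-8.1,2.37,-9.81],[60,12.07,-8.1,2.37,-9.81],[60,12.07,-8.1,2.37,-9.81],[60,12.07,-8.1,2.37,-9.81],[60,12.07,-8.1,2.37,-9.81],[60,12.07,-8.1,2.37,-9.81],[60,12.07,-8.1,2.37,-9.81]]
  squeeze: 30

```text
t: 1.1
tcp_pos: [0.47, -0.2345, 0.159]
tool_rot: [0.653, 0.757, 0.001, -0.002]
force: [-1.0, -0.8, 0.2]
finger_gap: 0.702
gripper_force: 0.0
```

```bash
python3 go.py .4687,-.2386,.09,1.71 .4687,-.2386,.020,1.71
```

```text
at [ 0.47   -0.2345  0.159 ] a 1.718 t 1.1 F [-1.  -0.8  0.2] gap 59.9 grip 0.0 q [-0.68  0.5   1.75  0.    0.89 -0.82]
.4687,-.2386,.09,1.71 -> [-0.14 -0.06  2.3 ] 0.06
.4687,-.2386,.020,1.71 -> [-0.15 -0.06  4.63] 0.06
```

>>> drive_tool:
  motion:
    - [[60,0,0,0.5,0],[60,0,0,1,0],[60,0,0,1,0]]

```text
t: 1.4
tcp_pos: [0.4673, -0.2391, 0.1286]
tool_rot: [0.657, 0.754, -0.0, -0.002]
force: [0.0, -1.4, -0.5]
finger_gap: 0.702
gripper_force: 0.0
```

```bash
python3 go.py .4687,-.2386,.09,1.71 .4687,-.2386,.020,1.71
```

```text
at [ 0.4673 -0.2391  0.1286] a 1.709 t 1.4 F [ 0.  -1.4 -0.5] gap 59.9 grip 0.0 q [-0.69  0.55  1.78 -0.    0.82 -0.82]
.4687,-.2386,.09,1.71 -> [0.   0.05 1.29] -0.01
.4687,-.2386,.020,1.71 -> [-0.    0.06  3.62] -0.01
```

>>> drive_tool:
  motion:
    - [[60,0,0.05,1.3,0],[60,0,0.05,2.6,0],[60,0,0.05,3.6,0],[60,0,0.05,3.6,0],[20,0,0.05,3.6,0],[20,0,0.05,3.6,0],[20,0,0.05,3.6,0],[20,0,0.05,3.6,0],[20,0,0.05,3.6,0],[20,0,0.05,3.6,0]]

```text
t: 2.4
tcp_pos: [0.4712, -0.2403, 0.0241]
tool_rot: [0.656, 0.755, -0.0, 0.002]
force: [-0.9, -0.9, 7.8]
finger_gap: 0.339
gripper_force: 30.5
```

```bash
python3 go.py .4687,-.2386,.13,1.71 .5938,.0888,.13,1.71 .5938,.0888,.045,1.71
```

```text
at [ 0.4712 -0.2403  0.0241] a 1.71 t 2.4 F [-0.9 -0.9  7.8] gap 28.9 grip 30.5 q [-0.68  0.74  1.82 -0.    0.58 -0.82]
.4687,-.2386,.13,1.71 -> [ 0.06 -0.07 -3.53] -0.0
.5938,.0888,.13,1.71 -> [10.29  5.58 -3.55] -0.0
.5938,.0888,.045,1.71 -> [10.29  5.57 -0.72] -0.0
```

>>> drive_tool:
  motion:
    - [[20,0,0,-1,0],[20,0,0,-2.5,0],[20,1,0.5,-3.6,0],[20,2.5,1.35,-3.6,0],[20,4.1,2.2,-3.6,0],[20,5.6,3,-3.6,0],[20,7.1,3.85,-3.6,0],[20,8.6,4.65,-3.6,0],[20,9.8,5.3,-3.6,0],[20,10.3,5.57,-3.6,0]]

```text
t: 3.4
tcp_pos: [0.5939, 0.0946, 0.1307]
tool_rot: [0.655, 0.756, 0.001, 0.0]
force: [-0.1, 0.3, -1.6]
finger_gap: 0.337
gripper_force: 30.6
```

>>> drive_tool:
  motion:
    - [[20,0,0,1,0],[20,0,0,2,0],[20,0,0,2.4,0],[20,0,0,2.4,0]]

```text
t: 3.8
tcp_pos: [0.5911, 0.0895, 0.0565]
tool_rot: [0.657, 0.754, -0.002, -0.002]
force: [0.8, -0.5, -1.5]
finger_gap: 0.339
gripper_force: 30.5
```

```bash
python3 go.py .5938,.0888,.03,1.71 .5938,.0888,.029,1.71
python3 - <<'E'
from h import *
for n in('scene','top'): cv2.imwrite(f'pics/{n}1.png',manip.snapshot(n)[:,:,::-1])
E
```

```text
at [0.5911 0.0895 0.0565] a 1.709 t 3.8 F [ 0.8 -0.5 -1.5] gap 28.9 grip 30.5 q [-0.04  0.73  1.63 -0.    0.79 -0.17]
.5938,.0888,.03,1.71 -> [-0.04  0.09  0.88] -0.01
.5938,.0888,.029,1.71 -> [-0.04  0.09  0.92] -0.01
```

View pics/scene1.png

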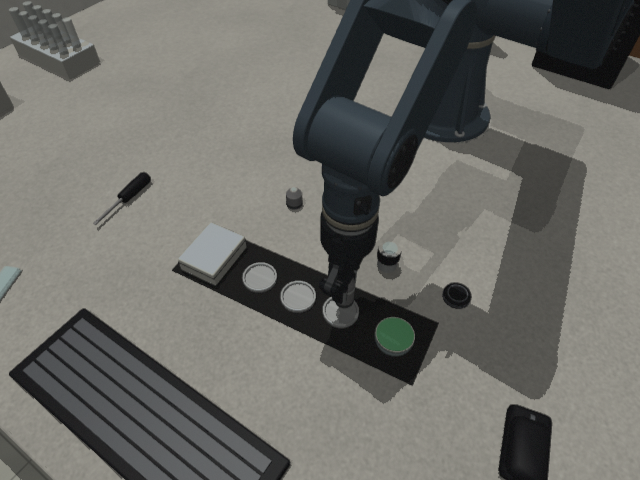

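The long objective hangs over the far cup, at about (343,295). Next I lower it the last 27 mm and watch the force.

>>> drive_tool:
  motion:
    - [[20,-0.06,0.09,0.4,0],[20,-0.06,0.09,0.7,0],[20,-0.06,0.09,0.85,0],[20,-0.06,0.09,0.88,0],[20,-0.06,0.09,0.91,0],[20,-0.06,0.09,0.91,0]]

```text
t: 4.5
tcp_pos: [0.596, 0.0885, 0.031]
tool_rot: [0.656, 0.754, 0.0, 0.0]
force: [0.2, -0.4, -2.1]
finger_gap: 0.335
gripper_force: 30.6
```

```bash
python3 go.py .5938,.0875,.029,1.71
```

```text
at [0.596  0.0885 0.031 ] a 1.71 t 4.5 F [ 0.2 -0.4 -2.1] gap 28.6 grip 30.6 q [-0.04  0.78  1.62  0.    0.74 -0.18]
.5938,.0875,.029,1.71 -> [-0.02 -0.08  0.07] -0.0
```

>>> drive_tool:
  motion:
    - [[20,0,-0.03,0.05,0],[20,0,-0.03,0.08,0],[20,0,-0.03,0.08,0]]

```text
t: 4.8
tcp_pos: [0.5951, 0.0884, 0.0292]
tool_rot: [0.656, 0.754, 0.0, 0.0]
force: [-1.6, -0.5, 1.9]
finger_gap: 0.338
gripper_force: 31.0
```

>>> drive_tool:
  motion:
    - [[20,0,0,0.05,0],[20,0,0,0.05,0]]

```text
t: 5.0
tcp_pos: [0.5951, 0.0884, 0.0291]
tool_rot: [0.656, 0.755, 0.0, 0.0]
force: [-3.9, -1.5, 11.8]
finger_gap: 0.337
gripper_force: 31.9
```

>>> drive_tool:
  motion:
    - [[20,0,0,-0.04,0],[60,0,0,-0.04,0],[60,0,0,-0.04,0],[60,0,0,-0.04,0],[60,0,0,-0.3,0],[60,0,0,-1.3,0],[60,0,0,-2.8,0],[60,0,0,-3.4,0],[60,0,0,-3.4,0]]

```text
t: 5.9
tcp_pos: [0.5976, 0.0884, 0.1328]
tool_rot: [0.656, 0.754, 0.003, 0.003]
force: [0.1, -0.3, -0.7]
finger_gap: 0.699
gripper_force: 0.0
```

```bash
python3 go.py .4348,-.1191,.13,1.71 .4348,-.1191,.06,1.71
```

```text
at [0.5976 0.0884 0.1328] a 1.71 t 5.9 F [ 0.1 -0.3 -0.7] gap 59.7 grip 0.0 q [-0.04  0.62  1.58  0.    0.93 -0.18]
.4348,-.1191,.13,1.71 -> [-6.1  -6.33  0.05] -0.0
.4348,-.1191,.06,1.71 -> [-6.09 -6.35  2.39] -0.0
```

>>> drive_tool:
  motion:
    - [[60,-1,-1.05,0,0],[60,-2.1,-2.2,0,0],[60,-3.2,-3.35,0,0],[60,-4.3,-4.5,0,0],[60,-5.4,-5.6,0,0],[60,-6.1,-6.33,0.4,0],[60,-6.1,-6.33,1.6,0],[60,-6.1,-6.33,2.3,0],[60,-6.1,-6.33,2.3,0],[60,-6.1,-6.33,2.3,0]]

```text
t: 6.9
tcp_pos: [0.4317, -0.1188, 0.0595]
tool_rot: [0.656, 0.754, -0.0, -0.001]
force: [0.2, 0.2, 0.4]
finger_gap: 0.703
gripper_force: 0.0
```

```bash
python3 go.py .4348,-.1191,.005,1.71
```

```text
at [ 0.4317 -0.1188  0.0595] a 1.709 t 6.9 F [0.2 0.2 0.4] gap 60.0 grip 0.0 q [-0.52  0.62  2.01  0.    0.52 -0.66]
.4348,-.1191,.005,1.71 -> [-0.03  0.11  1.81] -0.0
```

>>> drive_tool:
  motion:
    - [[60,0,0.1,0.8,0],[60,0,0.1,1.5,0],[60,0,0.1,1.8,0],[60,0,0.1,1.8,0],[20,0,0.1,1.8,0],[20,0,0.1,1.8,0],[20,0,0.1,1.8,0],[20,0,0.1,1.8,0],[20,0,0.1,1.8,0],[20,0,0.1,1.8,0]]

```text
t: 7.9
tcp_pos: [0.4358, -0.1189, 0.0071]
tool_rot: [0.656, 0.754, 0.0, 0.001]
force: [-0.3, 1.0, 6.5]
finger_gap: 0.357
gripper_force: 29.9
```

```bash
python3 go.py .4348,-.1191,.13,1.71 .6153,-.063,.13,1.71
```

```text
at [ 0.4358 -0.1189  0.0071] a 1.71 t 7.9 F [-0.3  1.   6.5] gap 30.5 grip 29.9 q [-0.51  0.74  2.02  0.    0.38 -0.65]
.4348,-.1191,.13,1.71 -> [-0.01 -0.03 -4.1 ] -0.0
.6153,-.063,.13,1.71 -> [ 1.01  6.19 -4.09] -0.0
```

>>> drive_tool:
  motion:
    - [[20,0,0,-1,0],[20,0,0,-2.5,0],[20,0.1,0.6,-3.4,0],[20,0.3,2.1,-3.4,0],[20,0.6,3.7,-3.4,0],[20,0.85,5.2,-3.4,0],[20,1.01,6.19,-3.2,0],[20,1.01,6.19,-2.4,0],[20,1.01,6.19,-1.4,0],[20,1.01,6.19,-1.4,0]]

```text
t: 8.9
tcp_pos: [0.6114, -0.0618, 0.0444]
tool_rot: [0.656, 0.755, -0.002, -0.004]
force: [-1.9, -0.0, -1.0]
finger_gap: 0.359
gripper_force: 30.3
```

>>> drive_tool:
  motion:
    - [[20,0,0,0,0],[20,0,0,0,0]]

```text
t: 9.1
tcp_pos: [0.6157, -0.0634, 0.0494]
tool_rot: [0.656, 0.754, 0.0, 0.001]
force: [-0.9, 0.4, -1.0]
finger_gap: 0.36
gripper_force: 30.4
```

```bash
python3 go.py .6153,-.063,.014,1.71 .6153,-.063,.012,1.71;  python3 - <<'E'
from h import *
a,b=manip.snapshot('scene')[190:310,200:400,::-1],manip.snapshot('top')[170:290,210:410,::-1]
cv2.imwrite('pics/c2.png',cv2.convertScaleAbs(cv2.resize(np.hstack([a,b]),None,fx=2,fy=2,interpolation=cv2.INTER_CUBIC),alpha=1.4))
E
```

```text
at [ 0.6157 -0.0634  0.0494] a 1.709 t 9.1 F [-0.9  0.4 -1. ] gap 30.7 grip 30.4 q [-0.28  0.76  1.58 -0.    0.8  -0.42]
.6153,-.063,.014,1.71 -> [ 0.02 -0.01  1.18] -0.01
.6153,-.063,.012,1.71 -> [ 0.02 -0.01  1.25] -0.01
```

View pics/c2.png

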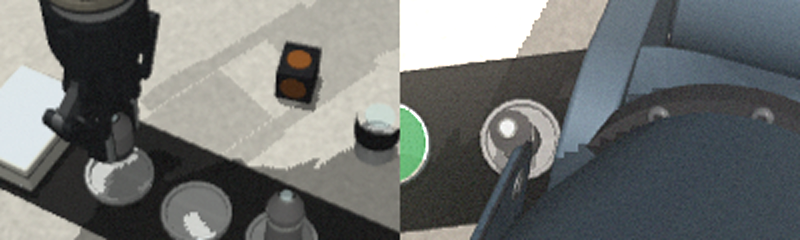

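The long objective stands in its cup, and the short one hangs over the cup next to the box, so I lower it.

>>> drive_tool:
  motion:
    - [[20,0.02,0,0.5,0],[20,0.02,0,0.9,0],[20,0.02,0,1.1,0],[20,0.02,0,1.18,0],[20,0.02,0,1.21,0],[20,0.02,0,1.21,0]]

```text
t: 9.8
tcp_pos: [0.6136, -0.0621, 0.0122]
tool_rot: [0.656, 0.755, -0.001, -0.001]
force: [-3.1, 1.5, 7.1]
finger_gap: 0.357
gripper_force: 31.0
```

>>> drive_tool:
  motion:
    - [[20,0,0,0.05,0],[20,0,0,0.05,0]]

```text
t: 10.0
tcp_pos: [0.6136, -0.0621, 0.0121]
tool_rot: [0.656, 0.755, -0.001, -0.001]
force: [-6.0, 0.1, 15.6]
finger_gap: 0.358
gripper_force: 31.8
```

>>> drive_tool:
  motion:
    - [[20,0,0,-0.07,0],[60,0,0,-0.07,0],[60,0,0,-0.1,0],[60,0,0,-0.1,0],[60,0,0,-0.4,0],[60,0,0,-1.4,0],[60,0,0,-2.8,0],[60,0,0,-4,0],[60,0,0,-4,0]]

```text
t: 10.9
tcp_pos: [0.6189, -0.0634, 0.1363]
tool_rot: [0.656, 0.754, 0.003, 0.005]
force: [1.0, -0.7, -0.4]
finger_gap: 0.697
gripper_force: 0.0
```

```bash
python3 go.py .4655,.104,.13,1.71
python3 - <<'E'
from h import *
np.set_printoptions(precision=4,suppress=True)
t=cv2.imread('pics/top0.png');s=cv2.imread('pics/scene0.png')
out=[]
for n,im,(x,y) in(('top',t,(234,304)),('scene',s,(366,230))):
    k=9; u=cv2.resize(cv2.convertScaleAbs(im[y:y+46,x:x+44],alpha=1.3),None,fx=k,fy=k,interpolation=cv2.INTER_NEAREST)
    for C,col in(((.4645,.104),(0,0,255)),):
      for z,r in((.048,.02),(.024,.02),(0.022,.017)):
        pts=[(proj(n,(C[0]+r*np.cos(q),C[1]+r*np.sin(q),z))-[x,y]+.5)*k for q in np.linspace(0,6.28,50)]
        cv2.polylines(u,[np.int32(pts)],True,col,1)
    out.append(u)
cv2.imwrite('pics/e2.png',np.hstack(out))
# lid: bright lid mask, per row/col extents via line fits
for n,im,seed in(('top',t,(442,212)),('scene',s,(212,248))):
    g=cv2.GaussianBlur(cv2.cvtColor(im,cv2.COLOR_BGR2GRAY),(3,3),0); print(n,'seed',g[seed[1],seed[0]])
    m=np.zeros((482,642),np.uint8); cv2.floodFill(g.copy(),m,seed,255,9,9,cv2.FLOODFILL_FIXED_RANGE|cv2.FLOODFILL_MASK_ONLY|(255<<8))
    m=cv2.morphologyEx(m[1:-1,1:-1],cv2.MORPH_OPEN,np.ones((5,5)))
    k=max(cv2.findContours(m,cv2.RETR_EXTERNAL,cv2.CHAIN_APPROX_NONE)[0],key=cv2.contourArea)
    M=cv2.moments(m,True); c=(M['m10']/M['m00'],M['m01']/M['m00'])
    print(n,cv2.minAreaRect(k),c,plane(n,c,.034),cv2.approxPolyDP(k,3,True)[:,0].tolist())
E
```

```text
at [ 0.6189 -0.0634  0.1363] a 1.71 t 10.9 F [ 1.  -0.7 -0.4] gap 59.6 grip 0.0 q [-0.28  0.63  1.53  0.    0.96 -0.42]
.4655,.104,.13,1.71 -> [ 6.24 -4.29  0.13] -0.0
top seed 130
top ((442.7817077636719, 212.36244201660156), (66.47834014892578, 51.940338134765625), 82.40535736083984) (442.6486884762747, 212.41703507220748) [ 0.6257 -0.1577  0.034 ] [[463, 178], [414, 183], [422, 247], [472, 242]]
scene seed 140
scene ((210.482666015625, 247.0767364501953), (36.58707046508789, 56.07672119140625), 39.28940963745117) (210.5275681950087, 247.70922809053977) [ 0.6287 -0.1578  0.034 ] [[208, 224], [181, 259], [213, 272], [240, 235]]
```

View pics/e2.png

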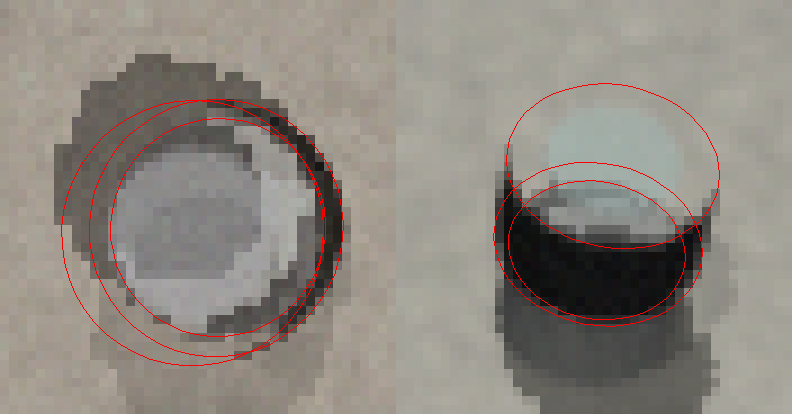

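The projected circles fit the eyepiece's dark outline in both views, which puts it at (0.4645, 0.104). Both views also put the lid's centre near (0.627, -0.158).

>>> drive_tool:
  motion:
    - [[65,1.1,-0.75,0,0],[65,2.4,-1.6,0,0],[65,3.7,-2.5,0,0],[65,4.9,-3.35,0,0],[65,5.9,-4,0,0],[65,6.24,-4.3,0.2,0],[65,6.24,-4.3,1.2,0],[65,6.24,-4.3,2,0],[65,6.24,-4.3,2,0],[65,6.24,-4.3,2,0]]

```text
t: 11.9
tcp_pos: [0.4616, 0.1048, 0.0699]
tool_rot: [0.657, 0.754, -0.0, -0.0]
force: [0.6, -0.0, 0.4]
finger_gap: 0.76
gripper_force: 0.0
```

```bash
python3 go.py .4645,.104,.014,1.71
```

```text
at [0.4616 0.1048 0.0699] a 1.709 t 11.9 F [ 0.6 -0.   0.4] gap 64.9 grip 0.0 q [-0.01  0.61  1.94 -0.    0.59 -0.15]
.4645,.104,.014,1.71 -> [-0.04  0.1   1.86] -0.01
```

>>> drive_tool:
  motion:
    - [[65,-0.04,0.08,0.8,0],[65,-0.04,0.08,1.5,0],[65,-0.04,0.08,1.86,0],[65,-0.04,0.08,1.86,0],[25,-0.04,0.08,1.86,0],[25,-0.04,0.08,1.86,0],[25,-0.04,0.08,1.86,0],[25,-0.04,0.08,1.86,0],[25,-0.04,0.08,1.86,0],[25,-0.04,0.08,1.86,0]]

```text
t: 12.9
tcp_pos: [0.4647, 0.1043, 0.0155]
tool_rot: [0.656, 0.754, 0.001, 0.001]
force: [-0.0, -0.0, 6.1]
finger_gap: 0.456
gripper_force: 30.8
```

```bash
python3 go.py .4645,.104,.13,1.71 .6099,.0147,.13,1.71
```

```text
at [0.4647 0.1043 0.0155] a 1.71 t 12.9 F [-0.  -0.   6.1] gap 38.9 grip 30.8 q [-0.01  0.73  1.95 -0.    0.46 -0.15]
.4645,.104,.13,1.71 -> [-0.01  0.   -3.82] -0.0
.6099,.0147,.13,1.71 -> [-3.63  4.39 -3.8 ] -0.0
```

>>> drive_tool:
  motion:
    - [[25,0,0,-1,0],[25,0,0,-2.5,0],[25,0,0,-3.6,0],[25,-0.9,1.1,-3.8,0],[25,-1.9,2.3,-3.8,0],[25,-2.9,3.5,-3.8,0],[25,-3.63,4.39,-3.7,0],[25,-3.63,4.39,-2.6,0],[25,-3.63,4.39,-1.2,0],[25,-3.63,4.39,-1.2,0]]

```text
t: 13.9
tcp_pos: [0.6035, 0.0152, 0.0444]
tool_rot: [0.657, 0.754, -0.004, -0.006]
force: [-1.8, 0.2, -1.6]
finger_gap: 0.457
gripper_force: 31.3
```

>>> drive_tool:
  motion:
    - [[25,0,0,0,0],[25,0,0,0,0]]

```text
t: 14.1
tcp_pos: [0.6105, 0.0147, 0.0524]
tool_rot: [0.656, 0.755, 0.001, 0.001]
force: [-0.6, -0.1, -1.7]
finger_gap: 0.462
gripper_force: 31.3
```

```bash
python3 go.py .6099,.0147,.0215,1.71 .6099,.0147,.0205,1.71
```

```text
at [0.6105 0.0147 0.0524] a 1.71 t 14.1 F [-0.6 -0.1 -1.7] gap 39.4 grip 31.3 q [-0.16  0.75  1.6   0.    0.79 -0.3 ]
.6099,.0147,.0215,1.71 -> [ 0.   -0.02  1.03] -0.0
.6099,.0147,.0205,1.71 -> [ 0.   -0.02  1.06] -0.0
```

>>> drive_tool:
  motion:
    - [[25,0,-0.02,0.45,0],[25,0,-0.02,0.8,0],[25,0,-0.02,0.96,0],[25,0,-0.02,1.01,0],[25,0,-0.02,1.04,0],[25,0,-0.02,1.04,0]]

```text
t: 14.7
tcp_pos: [0.6081, 0.0148, 0.0205]
tool_rot: [0.656, 0.754, -0.0, -0.0]
force: [-3.0, -0.4, 8.5]
finger_gap: 0.461
gripper_force: 32.3
```

>>> drive_tool:
  motion:
    - [[25,0,0,0.04,0],[25,0,0,0.04,0]]

```text
t: 14.9
tcp_pos: [0.6081, 0.0148, 0.0205]
tool_rot: [0.656, 0.755, -0.0, -0.0]
force: [-4.3, 0.4, 15.1]
finger_gap: 0.452
gripper_force: 32.9
```

>>> drive_tool:
  motion:
    - [[25,0,0,-0.06,0],[65,0,0,-0.06,0],[65,0,0,-0.06,0],[65,0,0,-0.06,0],[65,0,0,-0.4,0],[65,0,0,-1.4,0],[65,0,0,-2.8,0],[65,0,0,-3.7,0],[65,0,0,-3.7,0]]

```text
t: 15.8
tcp_pos: [0.612, 0.0141, 0.1341]
tool_rot: [0.656, 0.754, 0.003, 0.004]
force: [0.4, -0.9, 0.5]
finger_gap: 0.762
gripper_force: 0.0
```

```bash
python3 go.py .4387,.0078,.06,1.897
```

```text
at [0.612  0.0141 0.1341] a 1.71 t 15.8 F [ 0.4 -0.9  0.5] gap 65.1 grip 0.0 q [-0.16  0.63  1.56  0.    0.94 -0.3 ]
.4387,.0078,.06,1.897 -> [ 0.6  -5.77  2.41] -1.34
```

>>> drive_tool:
  motion:
    - [[65,0.1,-1,0,-0.3],[65,0.25,-2.4,0,-0.7],[65,0.4,-3.9,0,-1.1],[65,0.55,-5.2,0,-1.34],[65,0.6,-5.77,0.4,-1.34],[65,0.6,-5.77,1.5,-1.34],[65,0.6,-5.77,2.3,-1.34],[65,0.6,-5.77,2.3,-1.34],[65,0.6,-5.77,2.3,-1.34]]

```text
t: 16.7
tcp_pos: [0.4344, 0.0085, 0.0598]
tool_rot: [0.583, 0.812, -0.0, -0.001]
force: [0.7, -0.3, -0.1]
finger_gap: 0.764
gripper_force: 0.0
```

```bash
python3 go.py .4387,.0078,.004,1.897
python3 - <<'E'
from h import *
a=manip.snapshot('scene')[200:320,220:420,::-1]
cv2.imwrite('pics/c3.png',cv2.convertScaleAbs(cv2.resize(a,None,fx=4,fy=4,interpolation=cv2.INTER_CUBIC),alpha=1.4))
E
```

```text
at [0.4344 0.0085 0.0598] a 1.897 t 16.7 F [ 0.7 -0.3 -0.1] gap 65.2 grip 0.0 q [-0.24  0.61  2.04  0.    0.49 -0.56]
.4387,.0078,.004,1.897 -> [-0.07  0.13  1.86] -0.0
```

View pics/c3.png

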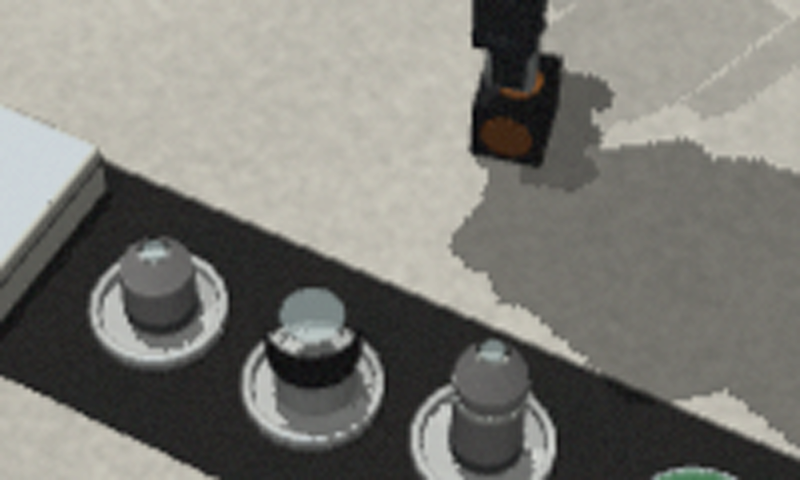

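The crop shows all three parts upright and centred in their cups, at (158,285), (313,350) and (490,410) in crop pixels. The gripper is over the cube.

>>> drive_tool:
  motion:
    - [[65,-0.05,0.12,0.8,0],[65,-0.05,0.12,1.5,0],[65,-0.05,0.12,1.82,0],[65,-0.05,0.12,1.82,0],[25,-0.05,0.12,1.82,0],[25,-0.05,0.12,1.82,0],[25,-0.05,0.12,1.82,0],[25,-0.05,0.12,1.82,0],[25,-0.05,0.12,1.82,0],[25,-0.05,0.12,1.82,0]]

```text
t: 17.75
tcp_pos: [0.4391, 0.0081, 0.0064]
tool_rot: [0.583, 0.812, 0.0, 0.001]
force: [0.4, -0.0, 7.4]
finger_gap: 0.465
gripper_force: 31.2
```

```bash
python3 go.py .4387,.0078,.13,1.71 .6270,-.1577,.13,1.71
```

```text
at [0.4391 0.0081 0.0064] a 1.897 t 17.75 F [ 0.4 -0.   7.4] gap 39.7 grip 31.2 q [-0.24  0.74  2.05  0.    0.35 -0.56]
.4387,.0078,.13,1.71 -> [-0.01 -0.01 -4.12] 1.34
.6270,-.1577,.13,1.71 -> [-7.24  4.17 -4.1 ] 1.34
```

>>> drive_tool:
  motion:
    - [[25,0,0,-1,0],[25,0,0,-2.5,0],[25,0,0,-3.9,0],[25,-1.2,0.7,-4.1,0.3],[25,-2.6,1.5,-4.1,0.6],[25,-4,2.3,-4.1,0.9],[25,-5.4,3.1,-4.1,1.2],[25,-6.7,3.85,-4.1,1.34],[25,-7.24,4.17,-4,1.34],[25,-7.24,4.17,-2.8,1.34]]

```text
t: 18.75
tcp_pos: [0.6335, -0.1623, 0.0938]
tool_rot: [0.657, 0.754, 0.002, 0.008]
force: [-0.2, -0.5, -1.7]
finger_gap: 0.466
gripper_force: 31.2
```

>>> drive_tool:
  motion:
    - [[25,0,0,0.5,0],[25,0,0,0.5,0],[25,0,0,0.5,0]]

```text
t: 19.05
tcp_pos: [0.626, -0.1569, 0.0744]
tool_rot: [0.656, 0.755, -0.0, -0.001]
force: [-0.1, 0.4, -1.6]
finger_gap: 0.461
gripper_force: 31.1
```

```bash
python3 go.py .6270,-.1577,.0415,1.71 .6270,-.1577,.0404,1.71;python3 - <<'E'
from h import *
a=manip.snapshot('scene')[190:310,150:350,::-1]
cv2.imwrite('pics/c4.png',cv2.convertScaleAbs(cv2.resize(a,None,fx=4,fy=4,interpolation=cv2.INTER_CUBIC),alpha=1.4))
E
```

```text
at [ 0.626  -0.1569  0.0744] a 1.71 t 19.05 F [-0.1  0.4 -1.6] gap 39.4 grip 31.1 q [-0.42  0.75  1.49  0.    0.9  -0.56]
.6270,-.1577,.0415,1.71 -> [-0.03  0.03  1.1 ] -0.0
.6270,-.1577,.0404,1.71 -> [-0.03  0.03  1.13] -0.0
```

View pics/c4.png

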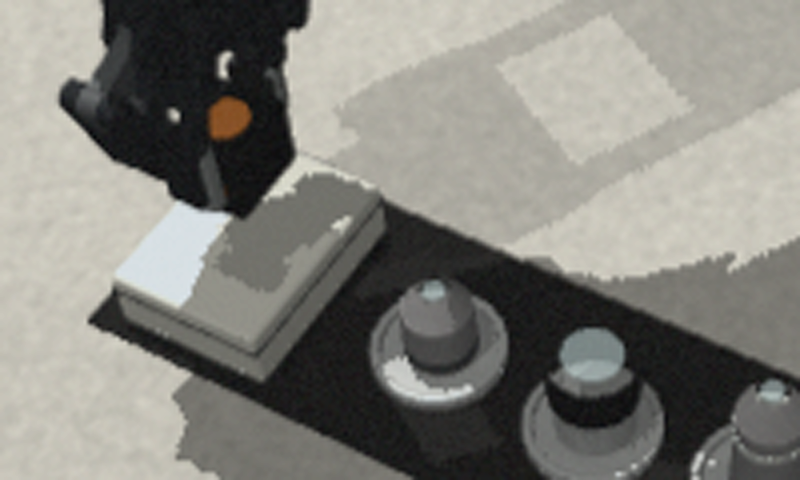

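The cube hangs over the lid, with its amber window at (230,118) in the crop. Next I lower it.

>>> drive_tool:
  motion:
    - [[25,-0.03,0.03,0.5,0],[25,-0.03,0.03,0.85,0],[25,-0.03,0.03,1,0],[25,-0.03,0.03,1.05,0],[25,-0.03,0.03,1.08,0],[25,-0.03,0.03,1.08,0]]

```text
t: 19.7
tcp_pos: [0.6279, -0.1584, 0.0421]
tool_rot: [0.656, 0.754, 0.0, 0.0]
force: [-0.1, -0.6, -0.4]
finger_gap: 0.464
gripper_force: 31.1
```

>>> drive_tool:
  motion:
    - [[25,0,0,0.04,0],[25,0,0,0.06,0],[25,0,0,0.06,0]]

```text
t: 20.0
tcp_pos: [0.6279, -0.1584, 0.0405]
tool_rot: [0.656, 0.754, 0.0, 0.0]
force: [-0.5, -0.2, -0.8]
finger_gap: 0.46
gripper_force: 31.1
```

>>> drive_tool:
  motion:
    - [[25,0,0,0.05,0],[25,0,0,0.05,0]]

```text
t: 20.2
tcp_pos: [0.6279, -0.1584, 0.0405]
tool_rot: [0.656, 0.754, 0.0, 0.0]
force: [-1.8, 0.7, 8.3]
finger_gap: 0.462
gripper_force: 32.2
```

>>> drive_tool:
  motion:
    - [[25,0,0,-0.04,0],[65,0,0,-0.04,0],[65,0,0,-0.04,0],[65,0,0,-0.04,0],[65,0,0,-0.4,0],[65,0,0,-1.4,0],[65,0,0,-2.8,0],[65,0,0,-3.4,0],[65,0,0,-3.4,0]]

```text
t: 21.1
tcp_pos: [0.6302, -0.1593, 0.1452]
tool_rot: [0.656, 0.754, 0.001, 0.004]
force: [-0.4, -0.4, 0.1]
finger_gap: 0.759
gripper_force: 0.0
```

```bash
python3 go.py .4593,.2334,.14,1.71
```

```text
at [ 0.6302 -0.1593  0.1452] a 1.71 t 21.1 F [-0.4 -0.4  0.1] gap 64.8 grip 0.0 q [-0.42  0.66  1.45  0.    1.03 -0.56]
.4593,.2334,.14,1.71 -> [13.75 -3.83  0.08] -0.0
```

>>> drive_tool:
  motion:
    - [[70,1.2,-0.35,0,0],[70,2.8,-0.8,0,0],[70,4.4,-1.2,0,0],[70,6,-1.65,0,0],[70,7.6,-2.1,0,0],[70,9.2,-2.55,0,0],[70,10.8,-3,0,0],[70,12.3,-3.4,0,0],[70,13.4,-3.75,0,0],[70,13.75,-3.83,0.1,0]]

```text
t: 22.1
tcp_pos: [0.4539, 0.2368, 0.137]
tool_rot: [0.655, 0.756, -0.001, -0.001]
force: [0.3, -0.1, -0.6]
finger_gap: 0.822
gripper_force: 0.0
```

>>> drive_tool:
  motion:
    - [[70,0,0,1.2,0],[70,0,0,2.6,0],[70,0,0,3.2,0],[70,0,0,3.2,0],[70,0,0,3.2,0]]

```text
t: 22.6
tcp_pos: [0.457, 0.2337, 0.0413]
tool_rot: [0.657, 0.754, -0.001, -0.0]
force: [0.7, 0.1, 0.7]
finger_gap: 0.818
gripper_force: 0.0
```

```bash
python3 go.py .4593,.2334,.005,1.71
python3 - <<'E'
from h import *
np.set_printoptions(precision=4,suppress=True)
t,s=manip.snapshot('top'),manip.snapshot('scene'); cv2.imwrite('pics/top5.png',t[:,:,::-1]); cv2.imwrite('pics/scene5.png',s[:,:,::-1])
a=t[165:285,390:490,::-1];b=s[190:310,170:270,::-1]
cv2.imwrite('pics/c5.png',cv2.convertScaleAbs(cv2.resize(np.hstack([a,b]),None,fx=4,fy=4,interpolation=cv2.INTER_CUBIC),alpha=1.4))
E
```

```text
at [0.457  0.2337 0.0413] a 1.709 t 22.6 F [0.7 0.1 0.7] gap 69.8 grip 0.0 q [ 0.25  0.69  1.85 -0.    0.6   0.12]
.4593,.2334,.005,1.71 -> [-0.02  0.08  1.21] -0.01
```

View pics/c5.png

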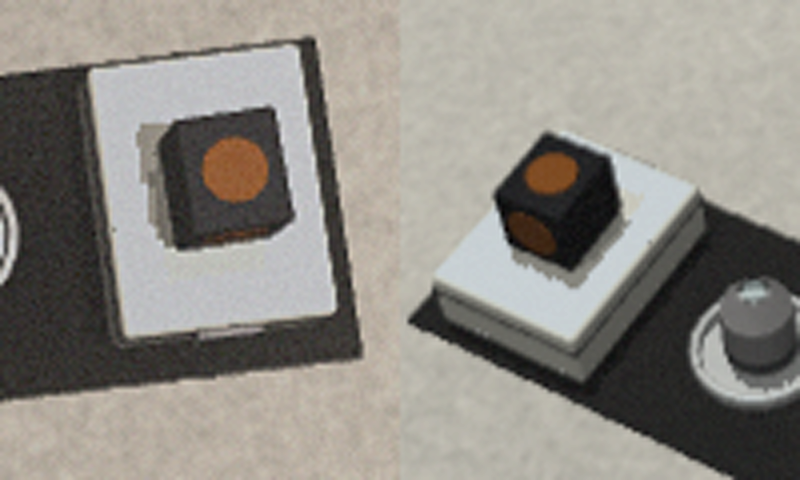

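Run:
```python
from h import *
np.set_printoptions(precision=4,suppress=True)
L=np.array([(90,70),(297,45),(335,315),(128,338)])/4+[389.6,164.6]
S=np.array([(550-400,130),(700-400,190),(578-400,345),(433-400,285)])/4+[169.6,189.6]
for n,c in(('top',L),('scene',S)):
    P=np.array([plane(n,p,.034) for p in c]); print(n,P.mean(0),[np.linalg.norm(P[i]-P[i-1]) for i in range(4)])
print([tri(L[i],S[i])[0] for i in range(4)])
t=np.array((236,170))/4+[389.6,164.6]; s=np.array((552-400,173))/4+[169.6,189.6]
print('cube',plane('top',t,.070),plane('scene',s,.070),*tri(t,s))
```

```text
top [ 0.6258 -0.1577  0.034 ] [np.float64(0.09615419581133326), np.float64(0.07311587803042059), np.float64(0.09655885703478394), np.float64(0.07200260122778038)]
scene [ 0.6289 -0.1561  0.034 ] [np.float64(0.09623585718014997), np.float64(0.08006416707983081), np.float64(0.09459571627913203), np.float64(0.07307512972140152)]
[array([ 0.6487, -0.1082,  0.1485]), array([ 0.6345, -0.1249,  0.1138]), array([ 0.5965, -0.2316, -0.1419]), array([ 0.6224, -0.176 , -0.0192])]
cube [ 0.6263 -0.1588  0.07  ] [ 0.6257 -0.1592  0.07  ] [ 0.6261 -0.1586  0.0708] 2.6465916947792362e-05
```

The cube sits at (0.626, -0.159) and the lid's centre is about (0.627, -0.157), so it is centred within about 2 mm and at the right height. Next is the cap.

>>> drive_tool:
  motion:
    - [[70,-0.02,0.06,0.6,0],[70,-0.02,0.06,1.1,0],[70,-0.02,0.06,1.2,0],[70,-0.02,0.06,1.2,0],[70,-0.02,0.06,1.2,0]]

```text
t: 23.2
tcp_pos: [0.4594, 0.2341, 0.0067]
tool_rot: [0.656, 0.754, 0.001, 0.001]
force: [-0.3, -0.3, -0.4]
finger_gap: 0.82
gripper_force: 0.0
```

```bash
python3 go.py .4593,.2334,.001,1.71
```

```text
at [0.4594 0.2341 0.0067] a 1.71 t 23.2 F [-0.3 -0.3 -0.4] gap 70.0 grip 0.0 q [ 0.25  0.76  1.86 -0.    0.52  0.12]
.4593,.2334,.001,1.71 -> [-0.02 -0.01  0.19] -0.0
```

>>> drive_tool:
  motion:
    - [[70,-0.02,0,0.17,0],[70,-0.02,0,0.17,0],[30,-0.02,0,0.17,0],[30,-0.02,0,0.17,0],[30,-0.02,0,0.17,0],[30,-0.02,0,0.17,0],[30,-0.02,0,0.17,0],[30,-0.02,0,0.17,0]]
  squeeze: 20

```text
t: 24.0
tcp_pos: [0.4589, 0.2334, 0.0009]
tool_rot: [0.656, 0.754, 0.0, 0.0]
force: [-0.5, -0.7, 5.7]
finger_gap: 0.53
gripper_force: 20.3
```

```bash
python3 go.py .4593,.2334,.03,1.71
```

```text
at [0.4589 0.2334 0.0009] a 1.71 t 24.0 F [-0.5 -0.7  5.7] gap 45.3 grip 20.3 q [ 0.25  0.77  1.86 -0.    0.51  0.11]
.4593,.2334,.03,1.71 -> [-0.    0.01 -0.97] -0.0
```

>>> drive_tool:
  motion:
    - [[30,0,0,-0.6,0],[30,0,0,-1.8,0],[30,0,0,-3.2,0],[30,0,0,-4.3,0],[30,0,0,-4.3,0],[30,0,0,-4.3,0]]

```text
t: 24.6
tcp_pos: [0.4589, 0.2334, 0.1299]
tool_rot: [0.656, 0.754, 0.001, 0.0]
force: [-0.2, -0.1, -0.8]
finger_gap: 0.529
gripper_force: 20.7
```

```bash
python3 go.py .608,.0147,.13,1.71;  python3 - <<'E'
from h import *
t=cv2.imread('pics/top5.png');s=cv2.imread('pics/scene5.png'); out=[]
for n,im,(x,y) in(('top',t,(300,206)),('scene',s,(277,262))):
    k=8; u=cv2.resize(cv2.convertScaleAbs(im[y:y+44,x:x+44],alpha=1.3),None,fx=k,fy=k,interpolation=cv2.INTER_NEAREST)
    for z,r in((.053,.02),(.029,.02)):
        pts=[(proj(n,(.608+r*np.cos(q),.0147+r*np.sin(q),z))-[x,y]+.5)*k for q in np.linspace(0,6.28,50)]
        cv2.polylines(u,[np.int32(pts)],True,(0,0,255),1)
    out.append(u)
im=manip.snapshot('scene')[:,:,::-1]
p=proj('scene',(.459,.2334,.14)).astype(int); w=im[p[1]-25:p[1]+25,p[0]-50:p[0]+50]
w=cv2.resize(w,(500,225),interpolation=cv2.INTER_CUBIC)
o=np.zeros((352+225,704,3),np.uint8); o[:352]=np.hstack(out); o[352:,:500]=cv2.convertScaleAbs(w,alpha=1.6)
cv2.imwrite('pics/e6.png',o)
E
```

```text
at [0.4589 0.2334 0.1299] a 1.71 t 24.6 F [-0.2 -0.1 -0.8] gap 45.1 grip 20.7 q [0.25 0.53 1.8  0.   0.8  0.11]
.608,.0147,.13,1.71 -> [-7.91  3.91  0.  ] -0.0
```

View pics/e6.png

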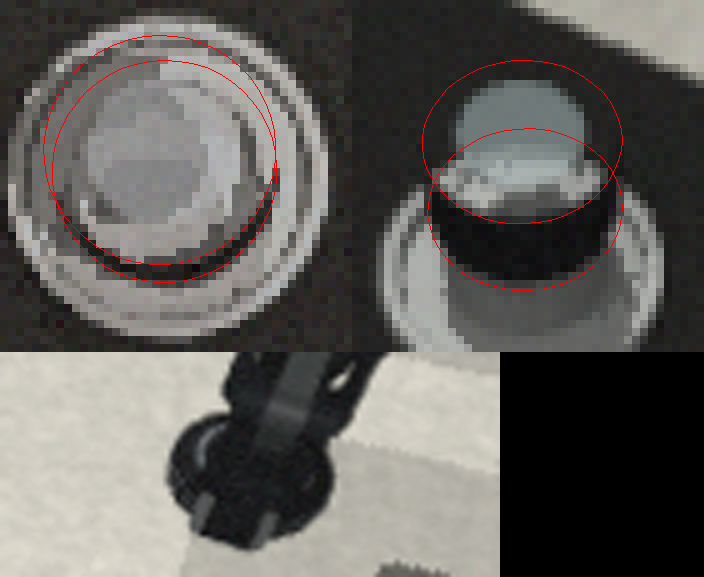

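The eyepiece's dark outline matches (0.608, 0.0147) within about a pixel in both views, and the cap is held flat. I carry it over.

>>> drive_tool:
  motion:
    - [[30,-0.8,0.4,0,0],[30,-2.1,1.04,0,0],[30,-3.5,1.73,0,0],[30,-4.9,2.42,0,0],[30,-6.2,3.06,0,0],[30,-7.3,3.6,0,0],[30,-7.9,3.91,0,0],[30,-7.9,3.91,0.7,0],[30,-7.9,3.91,1.5,0],[30,-7.9,3.91,1.7,0]]

```text
t: 25.65
tcp_pos: [0.6043, 0.0158, 0.0747]
tool_rot: [0.656, 0.754, -0.002, -0.004]
force: [-1.3, 0.2, -0.4]
finger_gap: 0.531
gripper_force: 20.7
```

>>> drive_tool:
  motion:
    - [[30,0,0,0,0],[30,0,0,0,0],[30,0,0,0,0]]

```text
t: 25.95
tcp_pos: [0.6084, 0.0152, 0.0796]
tool_rot: [0.656, 0.755, 0.0, 0.001]
force: [-1.0, 0.2, 0.3]
finger_gap: 0.521
gripper_force: 20.7
```

```bash
python3 go.py .608,.0147,.0554,1.71 .608,.0147,.0539,1.71
```

```text
at [0.6084 0.0152 0.0796] a 1.71 t 25.95 F [-1.   0.2  0.3] gap 44.5 grip 20.7 q [-0.16  0.71  1.59  0.    0.84 -0.3 ]
.608,.0147,.0554,1.71 -> [-0.02 -0.02  0.81] 0.0
.608,.0147,.0539,1.71 -> [-0.02 -0.02  0.86] 0.0
```

>>> drive_tool:
  motion:
    - [[30,-0.02,-0.01,0.4,0],[30,-0.02,-0.01,0.7,0],[30,-0.02,-0.01,0.79,0],[30,-0.02,-0.01,0.79,0],[30,-0.02,-0.01,0.79,0]]

```text
t: 26.45
tcp_pos: [0.6074, 0.0142, 0.0546]
tool_rot: [0.656, 0.754, -0.0, -0.0]
force: [-0.1, -0.7, -0.0]
finger_gap: 0.524
gripper_force: 20.7
```

```bash
python3 go.py .608,.0147,.0539,1.71
```

```text
at [0.6074 0.0142 0.0546] a 1.709 t 26.45 F [-0.1 -0.7 -0. ] gap 44.8 grip 20.7 q [-0.16  0.74  1.6  -0.    0.79 -0.3 ]
.608,.0147,.0539,1.71 -> [0.01 0.02 0.02] -0.0
```

>>> drive_tool:
  motion:
    - [[30,0.01,0.02,0.03,0],[30,0.01,0.02,0.04,0],[30,0.01,0.02,0.04,0]]

```text
t: 26.75
tcp_pos: [0.6082, 0.0146, 0.054]
tool_rot: [0.656, 0.754, 0.0, 0.0]
force: [-0.8, -0.5, 1.6]
finger_gap: 0.525
gripper_force: 21.0
```

The cap touches at 0.054, as predicted. I release it and lift clear.

>>> drive_tool:
  motion:
    - [[55,0,0,0,0],[70,0,0,0,0],[70,0,0,0,0],[70,0,0,0,0],[70,0,0,-0.3,0],[70,0,0,-1.3,0],[70,0,0,-2.8,0],[70,0,-1,-3.5,0],[70,0,-2.5,-3.5,0],[70,0,-4,-3.5,0]]

```text
t: 27.75
tcp_pos: [0.4891, -0.0022, 0.1604]
tool_rot: [0.656, 0.755, 0.001, 0.002]
force: [-0.3, 0.6, 1.2]
finger_gap: 0.818
gripper_force: 0.0
```

>>> drive_tool:
  motion:
    - [[70,-1,0,-0.5,0],[70,-2.5,0,-1,0],[70,-4,0,-1.5,0],[70,-5.5,0,-1.5,0],[70,-7,0,-1.5,0],[70,-8,0,-1.5,0],[70,-8,0,-1.5,0],[70,-8,0,-1.5,0]]

```text
t: 28.55
tcp_pos: [0.522, -0.2399, 0.2039]
tool_rot: [0.657, 0.754, 0.0, -0.0]
force: [-0.6, 0.8, 0.1]
finger_gap: 0.82
gripper_force: 0.0
```

```bash
python3 - <<'E'
from h import *
a,b=manip.snapshot('scene')[195:375,165:465,::-1],manip.snapshot('top')[160:290,160:490,::-1]
a=cv2.resize(a,None,fx=2,fy=2,interpolation=cv2.INTER_CUBIC);b=cv2.resize(b,(600,236),interpolation=cv2.INTER_CUBIC)
cv2.imwrite('pics/f.png',cv2.convertScaleAbs(np.vstack([a,b]),alpha=1.4))
E
python3 go.py
```

```text
at [ 0.5218 -0.2382  0.2038] a 1.71 t 28.65 F [-0.6  0.1 -0.1] gap 69.9 grip 0.0 q [-0.62  0.49  1.59  0.    1.06 -0.76]
```

View pics/f.png

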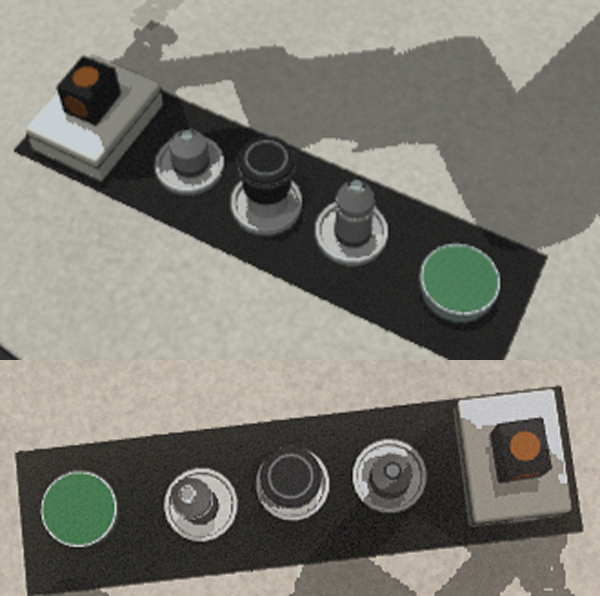

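The picture shows everything in place: cube on the lid (85,85), short objective (188,155), eyepiece with the cap flat and centred on it (266,165), long objective (355,210), and the dish untouched (460,280).

```bash
python3 -c "
from station import manip; print(manip.sign_off())"
```

```text
the job is handed in; nothing more can be done
None
```

The lens set is laid out as asked and handed in: all four parts are upright in their places, the dust cap went on the eyepiece last, and the dish was not touched; it took about 29 s of robot time.

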